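# Cover the staining dishes with their own lids

## Robot

A 7-joint arm with a two-finger parallel gripper is mounted at the origin on the work surface. World frame = base frame: x ahead of the robot, y to its left, z up, the work surface at z = 0. Lengths are in m, angles in rad, forces in N, time in s.
With the tool pointing down it reaches from about 0.35 to 0.9 m from the base axis. Payload 8.1 kg.
Tool frame: the origin (TCP) lies between the finger pads; the fingertips stand ahead of it and the grasp point (between the pads) is the TCP (arm.nose_length is the z of the fingertips in the tool frame, in m); z points along the fingers, y is the line along which they close (so a half turn about z gives the same grasp; the last joint's range is limited). The gripper opens to 92 mm and grips with 3 to 60 N. Pads are 19 mm wide; open, the fingers measure 130 mm over their backs; the gripper's body (75 mm by 190 mm) begins 47 mm behind the grasp point.
Start: joints at [-1.441, 0.434, 0.025, 1.573, -0.012, 1.134, -0.075], TCP at [0.144, 0.608, 0.217] pointing down, gripper open.
Joint ranges: [-2.62, 2.62], [-0.44, 2.09], [-1.27, 1.32], [0.08, 2.57], [-1.32, 4.46], [0.12, 2], [-2.74, 2.74]. Speed limits (rad/s): [2.22, 2.22, 3.01, 3.01, 3.14, 3.14, 3.14].

## Interface

Orientations are given as a rotation vector (axis times angle).
In Python, from cell import sensors, optics, arm gives the robot as it stands.
- The arm moves only by the tool arm_command, never from a script. Its argument "deltas" is one flat list of numbers, 7 for each row, row after row: the turn, a rotation vector about the world's x, y, z as a fraction of full scale, then the shift along the world's x, y, z as a fraction of full scale, then the finger opening in mm, from 0 to 91.8. In form: [wx, wy, wz, dx, dy, dz, fingers, wx, wy, wz, dx, dy, dz, fingers, ...]. A call has 1 to 20 rows; each row is the pose to reach, as a shift and turn from the pose commanded when the call began; what a row does not reach only later rows make up. Full scale, the value 1, is 1 m for a shift and 90 degrees for a turn. A row lasts 1/10 s, in which the tool goes at most 50 mm and 8.59 degrees, less where a joint would pass 70% of its speed; a pose out of reach is approached as far as the arm can. A call with a number of a shift or a turn outside -1 to 1 is refused whole. A call with a gripper value outside its range is refused whole. The fingers move at their own pace and stop on an object; "force" is the grip in N (left out, the last holds). Time passes only in rows, so rows that repeat a pose let the fingers close. It gives the time, the measured TCP pose, the force, the opening and the grip force at its end, in the units of the state.
- sensors.observe(): the state, without advancing time (a new reading comes with each control period).
- optics.get_image(name): name is "side" or "top"; returns the picture (400x640x3 uint8, blue, green, red); there is no depth.
- optics.calibration(name): a dict with "camera_matrix" (3x3 intrinsics, pixels), "rvec" (rotation vector, rad) and "tvec" (3), from world to camera coordinates, as OpenCV has them. Camera axes: x right, y down, z forward; pixel columns grow to the right and rows downward; lengths in m; the calibration is good to about 2 mm. A picture is of the moment at which its call begins. calibration takes no time and is no camera call.
- arm.sign_off(): hands the job in; it is judged then, once.
The state is a dict: "clock": time; "joints": joint angles; "dq": joint speeds; "joint_efforts": joint torques, N m; "position": TCP position; "ee_rot": TCP orientation; "force": force on the tool from outside, world axes, zero at the start; "ft_torque": the same for the moment, N m; "width": opening from 0.0 (shut) to 1.0 (fully open); "gripper_force": force on a finger pad.
Only numpy, scipy, OpenCV 4.12 (cv2) and the standard library are available. Lean on these libraries where they do the work, as an engineer would, in place of code of your own. Each camera call takes 0.05 s, during which the arm holds its last target. There are 200 camera calls.

## Task

Cover each of the four black gel-staining dishes with its own lid - the large square, the small square, the oblong and the round one - set down gently without dropping it, squared up with the dish and lying flat on the rim with its lip inside. Leave the dishes where they stand, and do not disturb the tube rack or the amber jar.

Things in the scene. Friction and masses are not known exactly. Their poses are not given: they have to be found in the camera images.
- large_dish: the large square staining dish: loose open-topped black plastic box, 92 x 92 mm outside, 84 x 84 mm inside, 35 mm high, walls and floor 4 mm, 0.4 kg, empty. Origin: centre of its underside; x and y along its sides, z up.
- large_lid: grey lid of the large square dish, 55 to 115 g, right way up: plate 108 x 108 mm, 5 mm thick; below it a lip 70 x 70 mm, 5 mm deep, that goes inside the rim with 7 mm to spare each side; on top a black block handle 44 (x) x 16 (y) mm. Origin: centre of the lip's underside (plate 5-10 mm, handle 10-36 mm above it); x, y along the sides. Seated: plate on the rim, origin 30 mm above the dish's underside.
- small_dish: the small square staining dish: loose open-topped black plastic box, 60 x 60 mm outside, 52 x 52 mm inside, 35 mm high, walls and floor 4 mm, 0.4 kg, empty. Origin: centre of its underside; x and y along its sides, z up.
- small_lid: grey lid of the small square dish, 55 to 115 g, right way up: plate 76 x 76 mm, 5 mm thick; below it a lip 38 x 38 mm, 5 mm deep, that goes inside the rim with 7 mm to spare each side; on top a black block handle 44 (x) x 16 (y) mm. Origin: centre of the lip's underside (plate 5-10 mm, handle 10-36 mm above it); x, y along the sides. Seated: plate on the rim, origin 30 mm above the dish's underside.
- oblong_dish: the oblong staining dish: loose open-topped black plastic box, 100 (x) x 52 (y) mm outside, 92 x 44 mm inside, 35 mm high, walls and floor 4 mm, 0.4 kg, empty. Origin: centre of its underside; x and y along its sides, z up.
- oblong_lid: grey lid of the oblong dish, 55 to 115 g, right way up: plate 116 (x) x 68 (y) mm, 5 mm thick; below it a lip 78 x 30 mm, 5 mm deep, that goes inside the rim with 7 mm to spare each side; on top a black block handle 44 (x) x 16 (y) mm. Origin: centre of the lip's underside (plate 5-10 mm, handle 10-36 mm above it); x, y along the sides. Seated: plate on the rim, origin 30 mm above the dish's underside.
- round_dish: the round staining dish: loose open black plastic dish, 76 mm outside diameter, 68 mm inside, 35 mm high, wall and floor 4 mm, 0.4 kg, empty. Origin: centre of its underside, z up.
- round_lid: grey lid of the round dish, 55 to 115 g, right way up: plate 92 mm in diameter, 5 mm thick; below it a lip 54 mm in diameter, 5 mm deep, that goes inside the rim with 7 mm to spare all round; on top a black round knob 22 mm in diameter. Origin: centre of the lip's underside (plate 5-10 mm, knob 10-36 mm above it). Seated: plate on the rim, origin 30 mm above the dish's underside.
- tube_rack: brown block rack of microtubes, 84 (x) x 52 (y) x 28 mm, tube caps stand up to 33 mm; to be left alone. Origin: centre of its underside.
- jar: squat amber jar with a white screw cap, 57 mm in diameter, 40 mm high; to be left alone. Origin: centre of its underside.
Mind the look-alikes: they are no part of the job. What is shaped like the small_lid but green is not meant. Leave any pink look-alike of the large_lid alone.

How it is judged:
At the end, for the whole second after the job is handed in: Each lid is on the dish of its own shape and size: centres within 10 mm, seated height within 2.5 mm, lid and dish level within 0.05 rad, turned within 0.2 rad of the dish's sides (square: any quarter turn; oblong: along its length); all lids released and at rest (horizontal distance between large_lid and large_dish below 0.01 m and z of large_lid in the frame of large_dish between 0.0275 and 0.0325 m and angle between each of large_lid, large_dish, small_lid, small_dish, oblong_lid, oblong_dish, round_lid, round_dish's own z axis and vertical below 0.05 rad and linear speed of each of large_lid, small_lid, oblong_lid, round_lid below 0.02 m/s and contact force between the fingers and large_lid below 0.1 N and (angle between the x axis of large_lid and the x axis of large_dish, either way round below 0.2 rad or angle between the x axis of large_lid and the y axis of large_dish, either way round below 0.2 rad) and horizontal distance between small_lid and small_dish below 0.01 m and z of small_lid in the frame of small_dish between 0.0275 and 0.0325 m and contact force between the fingers and small_lid below 0.1 N and (angle between the x axis of small_lid and the x axis of small_dish, either way round below 0.2 rad or angle between the x axis of small_lid and the y axis of small_dish, either way round below 0.2 rad) and horizontal distance between oblong_lid and oblong_dish below 0.01 m and z of oblong_lid in the frame of oblong_dish between 0.0275 and 0.0325 m and contact force between the fingers and oblong_lid below 0.1 N and angle between the x axis of oblong_lid and the x axis of oblong_dish, either way round below 0.2 rad and horizontal distance between round_lid and round_dish below 0.01 m and z of round_lid in the frame of round_dish between 0.0275 and 0.0325 m and contact force between the fingers and round_lid below 0.1 N); the robot touches nothing.
It fails at once if a dish is shifted more than 25 mm from where it stood (distance of any of large_dish, small_dish, oblong_dish, round_dish from where it was at the start of the episode above 0.025 m).
It fails at once if the tube rack or the amber jar is shifted more than 15 mm (distance of any of tube_rack, jar from where it was at the start of the episode above 0.015 m).
It fails at once if a lid is dropped (falls free by more than about 2 cm) ((linear speed of large_lid above 0.65 m/s and contact force between the fingers and large_lid below 0.05 N) or (linear speed of small_lid above 0.65 m/s and contact force between the fingers and small_lid below 0.05 N) or (linear speed of oblong_lid above 0.65 m/s and contact force between the fingers and oblong_lid below 0.05 N) or (linear speed of round_lid above 0.65 m/s and contact force between the fingers and round_lid below 0.05 N)).
It also fails if it takes over 99 s, if anything falls off the work surface, if the arm or the gripper's body presses on something with over 40 N, if the wrist force passes 120 N, or if a joint passes its speed limit or range.

## Working session

There is one attempt and no reset: what is moved stays moved. The work goes in short steps, Python scripts to look and compute and a tool call to move; the robot and the scene stay as the last step left them, time stands still between calls to the robot, and variables do not carry over. Pictures are saved under pics/ and viewed, at most 14 in all, crops included, and the job is handed in when it is done.

Besides the shell and the picture viewer there is one more tool, called after "Call:" as name(argument=value, ...) on one line, values as JSON. arm_command: Moves the arm, as the interface text tells. Its arguments: {"type":"object","properties":{"deltas":{"type":"array","items":{"type":"number"}},"force":{"type":"number"}},"required":["deltas"]}

```bash
mkdir -p pics; python3 - <<'E'
from cell import sensors, optics, arm
import cv2
s=sensors.observe(); print({k:s[k] for k in('clock','position','ee_rot','width','force')}, arm.nose_length)
for n in('top','side'):
    cv2.imwrite(f'pics/{n}0.png',optics.get_image(n)); c=optics.calibration(n); print(n,c)
E
```

```text
{'clock': 0.0, 'position': array([0.1441507 , 0.60759869, 0.21584822]), 'ee_rot': array([-3.64992545e-01, -3.12029319e+00,  2.52718406e-03]), 'width': 0.9970434359228528, 'force': array([0.19414945, 0.23203269, 0.00679118])} 0.019
top {'camera_matrix': array([[461.99377305,   0.        , 322.80940298],
       [  0.        , 461.99377305, 192.22764362],
       [  0.        ,   0.        ,   1.        ]]), 'rvec': array([ 2.18550802, -2.14639795,  0.09131791]), 'tvec': array([0.00457533, 0.54529564, 1.47478066])}
side {'camera_matrix': array([[383.35102549,   0.        , 324.74842732],
       [  0.        , 383.35102549, 199.77400692],
       [  0.        ,   0.        ,   1.        ]]), 'rvec': array([ 2.38525169, -0.18665181,  0.08881995]), 'tvec': array([-0.52977586,  0.10535185,  1.00137142])}
```

View pics/top0.png

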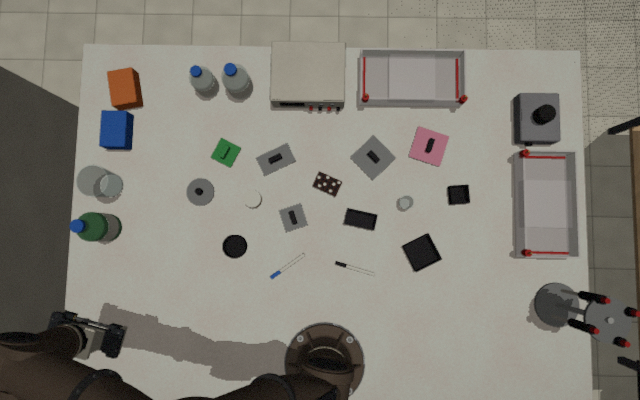

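View pics/side0.png

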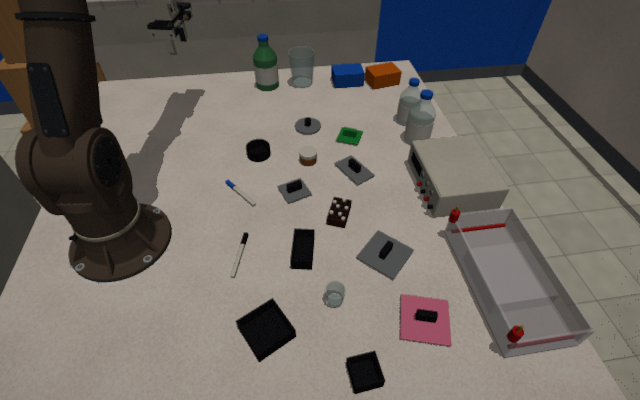

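Top view: the grey lids are oblong (276,159), small (293,217), round (200,192) and large (373,157). The dishes are round (234,246), oblong (360,219), small (458,195) and large (421,252). The small_lid candidates are grey (293,217) and green (226,152); the large_lid candidates are grey (373,157) and pink (429,146). The task rules out green and pink, so the grey ones are meant. I'll confirm that in an enlarged crop.

```bash
cat > vis.py <<'E'
import cv2, numpy as np
from cell import optics
from scipy.optimize import minimize
def rect(a,b): return np.array([[a,b],[-a,b],[-a,-b],[a,-b]])/2000.
def circ(d): t=np.linspace(0,2*np.pi,48,endpoint=False); return np.c_[np.cos(t),np.sin(t)]*d/2000.
SH={'large_lid':rect(108,108),'small_lid':rect(76,76),'oblong_lid':rect(116,68),'round_lid':circ(92),
'large_dish':rect(92,92),'small_dish':rect(60,60),'oblong_dish':rect(100,52),'round_dish':circ(76)}
def proj(P,cal): return cv2.projectPoints(np.asarray(P,float).reshape(-1,1,3),cal['rvec'],cal['tvec'],cal['camera_matrix'],None)[0].reshape(-1,2)
def ray(px,z,cal):
    R=cv2.Rodrigues(cal['rvec'])[0]; C=-R.T@cal['tvec']
    d=R.T@np.linalg.inv(cal['camera_matrix'])@[px[0],px[1],1]; return (C+d*(z-C[2])/d[2])
def hull_mask(img,px,thr,r=32,up=8):
    x0,y0=int(px[0])-r,int(px[1])-r
    g=cv2.cvtColor(img,cv2.COLOR_BGR2GRAY)[y0:y0+2*r,x0:x0+2*r]
    g=cv2.resize(g,None,fx=up,fy=up,interpolation=cv2.INTER_CUBIC)
    cs,_=cv2.findContours((g<thr).astype(np.uint8),cv2.RETR_EXTERNAL,cv2.CHAIN_APPROX_NONE)
    cs=[c for c in cs if cv2.pointPolygonTest(c,(r*up,r*up),False)>=0] or cs
    h=cv2.convexHull(max(cs,key=cv2.contourArea)); m=np.zeros(g.shape,np.uint8); cv2.fillConvexPoly(m,h,1); return m,(x0,y0),up
def fit(name,img,px,cal,thr,zs,r=32):
    m,(x0,y0),up=hull_mask(img,px,thr,r); best=None
    def cost(p):
        c,s=np.cos(p[2]),np.sin(p[2]); q=SH[name]@np.array([[c,s],[-s,c]])+p[:2]
        P=np.vstack([np.c_[q,np.full(len(q),z)] for z in zs])
        u=(proj(P,cal)-[x0,y0]+.5)*up-.5
        k=np.zeros_like(m); cv2.fillConvexPoly(k,cv2.convexHull(np.round(u*16).astype(np.int32)),1,shift=4)
        return 1-(k&m).sum()/max(1,(k|m).sum())
    w=ray(px,zs[-1],cal)
    for a in ([0] if 'round' in name else np.linspace(0,np.pi,7)[:-1]):
        o=minimize(cost,[w[0],w[1],a],method='Nelder-Mead',options=dict(initial_simplex=[[w[0],w[1],a],[w[0]+.01,w[1],a],[w[0],w[1]+.01,a],[w[0],w[1],a+.2]],xatol=1e-4,fatol=1e-4))
        if best is None or o.fun<best.fun: best=o
    return best.x,1-best.fun
E
python3 - <<'E'
import cv2,numpy as np
from vis import *
t=cv2.imread('pics/top0.png'); s=cv2.imread('pics/side0.png')
ct,cs=optics.calibration('top'),optics.calibration('side')
top={'large_lid':(373,157),'small_lid':(293,217),'oblong_lid':(276,159),'round_lid':(200,192),'large_dish':(421,252),'small_dish':(458,195),'oblong_dish':(360,219),'round_dish':(234,246)}
side={'large_lid':(385,254),'small_lid':(294,191),'oblong_lid':(354,170),'round_lid':(308,126),'large_dish':(266,329),'small_dish':(365,372),'oblong_dish':(303,248),'round_dish':(258,150)}
for n in top:
    lid='lid' in n; z=(.005,.010) if lid else (0,.035); thr=155 if lid else 90
    a=fit(n,t,top[n],ct,thr,z); print(n,'top',a[0].round(4),round(a[1],3))
    try:
        b=fit(n,s,side[n],cs,thr,z,r=40 if side[n][1]<355 else 27); print('   side',b[0].round(4),round(b[1],3))
    except Exception as e: print(e)
print('table grey',cv2.cvtColor(t,cv2.COLOR_BGR2GRAY)[220:225,400:405].mean(), 'rack',ray((327,184),.028,ct).round(3),'jar',ray((253,199),.04,ct).round(3),'beaker',ray((404,203),.05,ct).round(3),'bottles',ray((203,80),.1,ct).round(3))
cv2.imwrite('pics/crop.png',cv2.resize(t[125:285,175:485],None,fx=2.5,fy=2.5,interpolation=cv2.INTER_CUBIC))
E
```

```text
large_lid top [ 0.6646 -0.1476  0.7705] 0.906
   side [ 0.6659 -0.2087  1.4164] 0.277
small_lid top [0.4626 0.1106 0.3618] 0.863
   side [ 0.4889 -0.0061  1.3611] 0.099
oblong_lid top [0.6546 0.1725 2.019 ] 0.877
   side [0.678  0.0353 2.9911] 0.12
round_lid top [0.5402 0.4192 0.0274] 0.914
   side [0.5695 0.2499 2.0422] 0.072
large_dish top [ 0.3577 -0.3047  0.471 ] 0.985
   side [ 0.3578 -0.3079  0.4857] 0.991
small_dish top [ 0.5463 -0.4256  0.0829] 0.979
   side [ 0.5469 -0.4283  0.0905] 0.967
oblong_dish top [ 0.4608 -0.1071  1.3707] 0.978
   side [ 0.4615 -0.1102  1.3652] 0.986
round_dish top [0.3658 0.2971 0.0763] 0.948
   side [ 0.3669  0.2947 -0.0965] 0.963
table grey 161.72 rack [0.572 0.001 0.028] jar [0.518 0.239 0.04 ] beaker [ 0.513 -0.245  0.05 ] bottles [0.889 0.4   0.1  ]
```

View pics/crop.png

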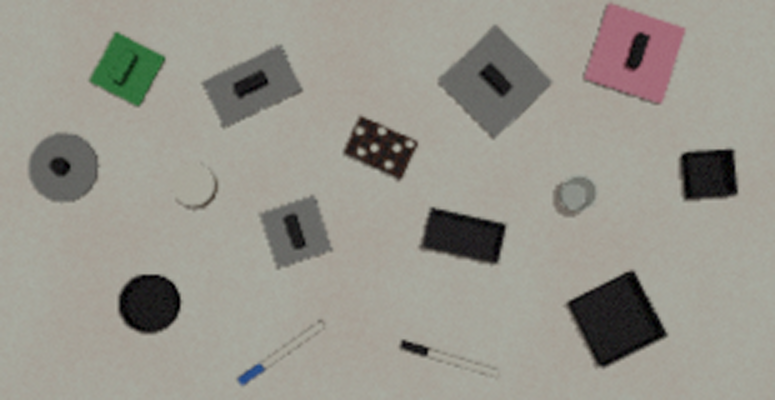

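The crop confirms it: the grey square lids at (373,157) and (293,217) are the targets, and the green (226,152) and pink (429,146) ones are look-alikes. The dish fits agree to about 3 mm between cameras. The lid threshold was too high, so I'll refit the lids.

```bash
python3 - <<'E'
import cv2,numpy as np
from vis import *
t=cv2.imread('pics/top0.png'); s=cv2.imread('pics/side0.png')
ct,cs=optics.calibration('top'),optics.calibration('side')
top={'large_lid':(373,157),'small_lid':(293,217),'oblong_lid':(276,159),'round_lid':(200,192)}
side={'large_lid':(385,254),'small_lid':(294,191),'oblong_lid':(354,170),'round_lid':(308,126)}
SH['handle']=rect(44,16)
for n in top:
    for nm,im,c,p in(('top',t,ct,top),('side',s,cs,side)):
        for thr in (130,140):
            a=fit(n,im,p[n],c,thr,(.005,.010)); print(n,nm,thr,a[0].round(4),round(a[1],3))
    if n!='round_lid':
        a=fit('handle',t,top[n],ct,60,(.01,.036)); print('   handle',a[0].round(3),round(a[1],3))
E
```

```text
large_lid top 130 [ 0.6663 -0.1475  0.7821] 0.969
large_lid top 140 [ 0.6659 -0.1477  0.7814] 0.948
large_lid side 130 [ 0.6647 -0.1525  0.7784] 0.945
large_lid side 140 [ 0.6651 -0.1531  0.7745] 0.923
   handle [ 0.666 -0.147  0.788] 0.939
small_lid top 130 [0.4621 0.1107 1.9116] 0.961
small_lid top 140 [0.4621 0.1112 0.3329] 0.927
small_lid side 130 [0.4627 0.1064 0.3209] 0.892
small_lid side 140 [0.4632 0.1052 0.352 ] 0.859
   handle [0.462 0.111 0.34 ] 0.933
oblong_lid top 130 [0.6539 0.1733 2.0337] 0.958
oblong_lid top 140 [0.6544 0.1733 2.032 ] 0.928
oblong_lid side 130 [0.6537 0.1681 2.0205] 0.891
oblong_lid side 140 [0.654  0.1667 2.0588] 0.86
   handle [0.655 0.174 2.057] 0.965
round_lid top 130 [ 0.5419  0.4196 -0.0085] 0.988
round_lid top 140 [0.5419 0.4197 0.1029] 0.972
round_lid side 130 [0.5416 0.4134 0.0797] 0.909
round_lid side 140 [0.5415 0.4114 0.1067] 0.871
```

All four lids and dishes are now fitted, and the top-camera residuals are small. I'll start with the round lid: go above it at (0.542, 0.418).

Call:
arm_command(deltas=[0,0,-0.08,0.1,-0.048,-0.01,60,0,0,-0.16,0.2,-0.095,-0.03,50,0,0,-0.24,0.3,-0.14,-0.06,50,0,0,-0.318,0.398,-0.19,-0.116,45,0,0,-0.318,0.398,-0.19,-0.116,45,0,0,-0.318,0.398,-0.19,-0.116,45,0,0,-0.318,0.398,-0.19,-0.116,45,0,0,-0.318,0.398,-0.19,-0.116,45,0,0,-0.318,0.398,-0.19,-0.116,45,0,0,-0.318,0.398,-0.19,-0.116,45,0,0,-0.318,0.398,-0.19,-0.116,45,0,0,-0.318,0.398,-0.19,-0.116,45,0,0,-0.318,0.398,-0.19,-0.116,45,0,0,-0.318,0.398,-0.19,-0.116,45], force=20)

```text
clock: 1.5
position: [0.5408, 0.4198, 0.1013]
ee_rot: [-1.121, -2.934, -0.002]
force: [-0.3, 0.7, -0.1]
width: 0.49
gripper_force: 0.0
```

Call:
arm_command(deltas=[0,0,0,0.001,-0.001,-0.025,45,0,0,0,0.001,-0.001,-0.045,45,0,0,0,0.001,-0.001,-0.06,45,0,0,0,0.001,-0.001,-0.067,45,0,0,0,0.001,-0.001,-0.067,45,0,0,0,0.001,-0.001,-0.067,45])

```text
clock: 2.1
position: [0.5435, 0.4176, 0.0344]
ee_rot: [1.124, 2.933, 0.001]
force: [0.4, -0.5, -0.1]
width: 0.489
gripper_force: 0.0
```

```bash
python3 - <<'E'
from cell import sensors, optics
import cv2, numpy as np
s=sensors.observe(); print(s['position'],s['force'])
a=optics.get_image('side')[70:190,220:400]; b=optics.get_image('top')[140:260,120:300]
cv2.imwrite('pics/pick1.png',np.hstack([cv2.resize(i,(400,267),interpolation=cv2.INTER_CUBIC) for i in(a,b)]))
E
```

```text
[0.54353683 0.4176231  0.03437769] [ 0.3861188  -0.51489233 -0.10976299]
```

View pics/pick1.png

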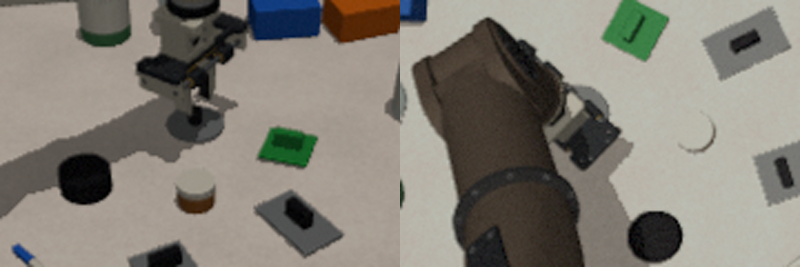

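The picture shows the fingers on either side of the knob, at about (197,110) in the side half, above the plate. Now close and lift.

Call:
arm_command(deltas=[0,0,0,0,0,0,10,0,0,0,0,0,0,10,0,0,0,0,0,0,10,0,0,0,0,0,0,10,0,0,0,0,0,0,10,0,0,0,0,0,0,10,0,0,0,0,0,0,10,0,0,0,0,0,0.01,10,0,0,0,0,0,0.03,10,0,0,0,0,0,0.055,10,0,0,0,0,0,0.08,10,0,0,0,0,0,0.09,10,0,0,0,0,0,0.09,10], force=20)

```text
clock: 3.5
position: [0.5441, 0.4178, 0.1257]
ee_rot: [1.124, 2.932, 0.005]
force: [-0.3, 0.6, -0.0]
width: 0.105
gripper_force: 0.0
```

The gripper closed to 10 mm with no grip force, so it missed the knob. I'll look before retrying.

```bash
python3 - <<'E'
from vis import *
s=optics.get_image('side'); t=optics.get_image('top'); cs=optics.calibration('side')
cv2.imwrite('pics/m1.png',np.hstack([cv2.resize(s[70:190,230:390],(480,360),interpolation=cv2.INTER_CUBIC),cv2.resize(t[150:240,170:250],(320,360),interpolation=cv2.INTER_CUBIC)]))
cv2.imwrite('pics/s_m1.png',s)
E
```

```text
(no output)
```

View pics/m1.png

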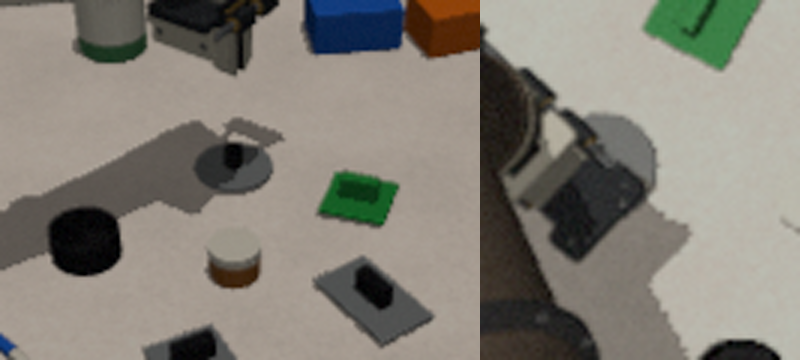

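```bash
python3 - <<'E'
from vis import *
from cell import sensors
from scipy.spatial.transform import Rotation as R
s=sensors.observe(); p=s['position']; M=R.from_rotvec(s['ee_rot']).as_matrix(); print(M.round(3),p)
for n in('side','top'):
    c=optics.calibration(n)
    print(n,'tcp',proj(p,c),'tip',proj(p+M[:,2]*.019,c),'lid centre z.01',proj([.542,.418,.01],c),'knob top',proj([.542,.418,.036],c))
im=cv2.imread('pics/s_m1.png')
a=fit('round_lid',im,(308,126),optics.calibration('side'),115,(.005,.01)); print(a)
im0=cv2.imread('pics/side0.png'); SH['knob']=circ(22)
for n,i,px in(('side',im0,(308,122)),('top',cv2.imread('pics/top0.png'),(199,191))):
    print(n,fit('knob',i,px,optics.calibration(n),60,(.01,.036),r=12))
    print(n,[fit('round_lid',i,px,optics.calibration(n),th,(.005,.01))[0][:2].round(4) for th in(115,120,130)])
# crude check of top silhouette centre: handles of the others in the side view
SH['handle']=rect(44,16)
for n,px in(('large',(386,250)),('small',(294,187)),('oblong',(355,166))): print(n,fit('handle',im0,px,optics.calibration('side'),60,(.01,.036),r=20))
E
```

```text
[[-0.744  0.669 -0.001]
 [ 0.669  0.744 -0.   ]
 [ 0.    -0.001 -1.   ]] [0.54278493 0.41691747 0.12293863]
side tcp [[306.64227554  96.15219052]] tip [[306.77345371 101.20316652]] lid centre z.01 [[307.13805984 124.46106121]] knob top [[306.96803409 118.22279752]]
top tcp [[190.6023223  187.64084955]] tip [[192.42450483 188.29850753]] lid centre z.01 [[200.4163179  191.51854671]] knob top [[198.20842731 190.7315863 ]]
(array([0.48045248, 0.39051704, 1.38585958]), np.float64(0.3171007632992211))
side (array([ 0.54212042,  0.41491485, -0.01741455]), np.float64(0.8639024390243902))
side [array([0.5422, 0.414 ]), array([0.5421, 0.4138]), array([0.5416, 0.4126])]
top (array([ 0.54186003,  0.42015631, -0.06311774]), np.float64(0.8545347467608951))
top [array([0.5417, 0.4194]), array([0.5418, 0.4191]), array([0.5418, 0.4196])]
large (array([ 0.66674475, -0.15000178,  0.78092925]), np.float64(0.9655884995507638))
small (array([0.46282851, 0.10815824, 3.48837825]), np.float64(0.9680870859694827))
oblong (array([ 0.65521203,  0.17079677, -1.07249707]), np.float64(0.9531987977672821))
```

```bash
python3 - <<'E'
from vis import *
i=cv2.imread('pics/s_m1.png')[55:140,260:360]
i=cv2.resize(i,None,fx=7,fy=7,interpolation=cv2.INTER_CUBIC)
i=cv2.convertScaleAbs(i,alpha=1.5,beta=10)
c=optics.calibration('side')
for z,col in((.123,(0,0,255)),(.104,(0,255,0)),(.17,(255,0,0))):
    u=(proj([.5428,.4169,z],c)[0]-[260,55]+.5)*7; cv2.circle(i,tuple(int(v) for v in u),4,col,1)
cv2.imwrite('pics/g1.png',i)
E
```

```text
(no output)
```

View pics/g1.png

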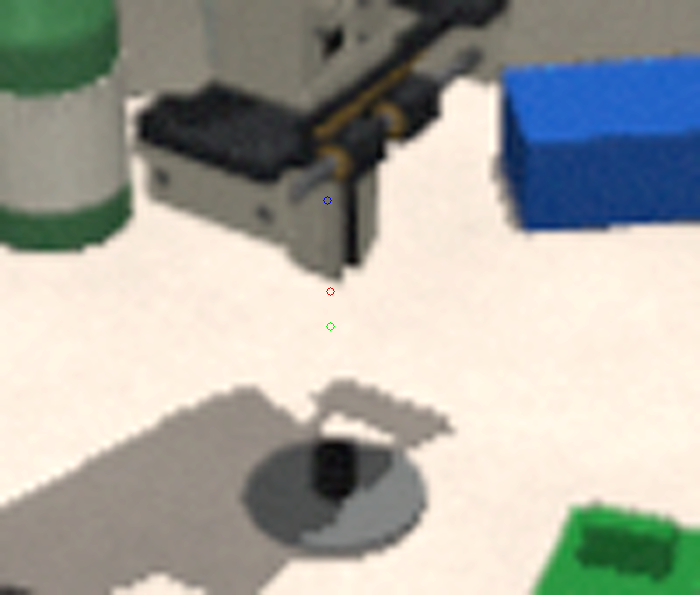

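The fingertips in the picture are roughly 30 mm higher than the reported pose and nose length imply, while xy agrees. That explains the miss: the fingers closed just above the knob. I'll reopen, go down in cautious steps and watch the force.

Call:
arm_command(deltas=[0,0,0,-0.001,0,0,45,0,0,0,-0.001,0,-0.03,45,0,0,0,-0.001,0,-0.06,45,0,0,0,-0.001,0,-0.085,45,0,0,0,-0.001,0,-0.093,45,0,0,0,-0.001,0,-0.096,45,0,0,0,-0.001,0,-0.099,45,0,0,0,-0.001,0,-0.102,45,0,0,0,-0.001,0,-0.105,45,0,0,0,-0.001,0,-0.105,45])

```text
clock: 4.6
position: [0.5423, 0.4173, 0.0189]
ee_rot: [1.125, 2.933, 0.001]
force: [-0.3, -0.4, 0.4]
width: 0.488
gripper_force: 0.0
```

```bash
python3 - <<'E'
from vis import *
i=optics.get_image('side')[80:150,260:360]
i=cv2.convertScaleAbs(cv2.resize(i,None,fx=7,fy=7,interpolation=cv2.INTER_CUBIC),alpha=1.5,beta=10)
cv2.imwrite('pics/g2.png',i)
E
```

```text
(no output)
```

View pics/g2.png

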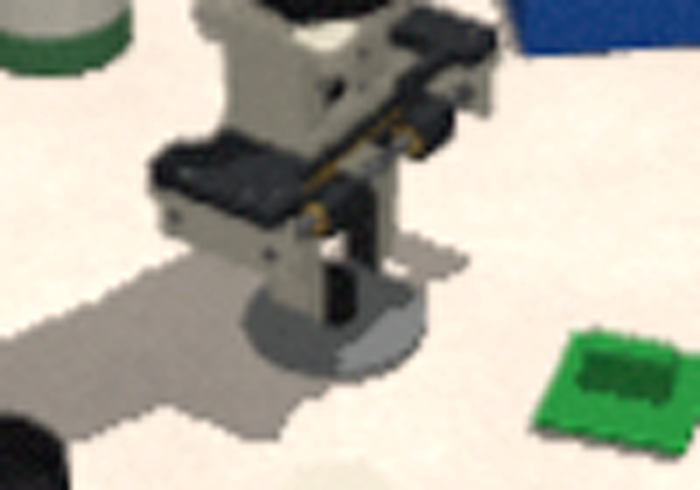

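```bash
python3 - <<'E'
from vis import *
c=optics.calibration('side')
for z in(0,.01,.02,.03,.04): print(z,((proj([.5343,.3942,z],c)[0]-[260,80]+.5)*7).round(0), ((proj([.5573-.0,.434,z],c)[0]-[260,80]+.5)*7).round(0))
E
```

```text
0 [325. 361.] [360. 310.]
0.01 [324. 345.] [360. 293.]
0.02 [324. 328.] [359. 277.]
0.03 [323. 311.] [359. 260.]
0.04 [323. 294.] [359. 243.]
```

The xy is right and the tips are now near z ≈ 0.023, so the reported z reads about 25 mm low. I'll lower 7 mm more, close and lift a little.

Call:
arm_command(deltas=[0,0,0,0,0,-0.002,45,0,0,0,0,0,-0.004,45,0,0,0,0,0,-0.006,45,0,0,0,0,0,-0.007,45,0,0,0,0,0,-0.007,45])

```text
clock: 5.15
position: [0.5421, 0.417, 0.0114]
ee_rot: [-1.125, -2.933, 0.001]
force: [0.1, -0.1, -0.2]
width: 0.492
gripper_force: 0.0
```

Call:
arm_command(deltas=[0,0,0,0,0,0,10,0,0,0,0,0,0,10,0,0,0,0,0,0,10,0,0,0,0,0,0,10,0,0,0,0,0,0,10,0,0,0,0,0,0,10], force=20)

```text
clock: 5.75
position: [0.5423, 0.4173, 0.0118]
ee_rot: [1.125, 2.933, 0.001]
force: [1.0, 0.2, 1.0]
width: 0.231
gripper_force: 20.0
```

Gripped: width 0.231 is about 21 mm, which is the knob. Lift and carry over the round dish.

Call:
arm_command(deltas=[0,0,0,0,0,0.01,10,0,0,0,0,0,0.03,10,0,0,0,0,0,0.06,10,0,0,0,-0.01,-0.008,0.075,10,0,0,0,-0.035,-0.025,0.08,10,0,0,0,-0.07,-0.05,0.08,10,0,0,0,-0.105,-0.075,0.08,10,0,0,0,-0.14,-0.098,0.08,10,0,0,0,-0.165,-0.114,0.075,10,0,0,0,-0.176,-0.122,0.065,10,0,0,0,-0.176,-0.122,0.055,10,0,0,0,-0.176,-0.122,0.045,10,0,0,0,-0.176,-0.122,0.04,10,0,0,0,-0.176,-0.122,0.04,10,0,0,0,-0.176,-0.122,0.04,10])

```text
clock: 7.25
position: [0.3668, 0.2954, 0.0515]
ee_rot: [1.125, 2.933, -0.0]
force: [0.3, 0.2, -0.6]
width: 0.234
gripper_force: 20.0
```

```bash
python3 - <<'E'
from vis import *
i=optics.get_image('side')[90:200,190:330]
i=cv2.convertScaleAbs(cv2.resize(i,None,fx=5,fy=5,interpolation=cv2.INTER_CUBIC),alpha=1.5,beta=10)
cv2.imwrite('pics/p1.png',i)
E
```

```text
(no output)
```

View pics/p1.png

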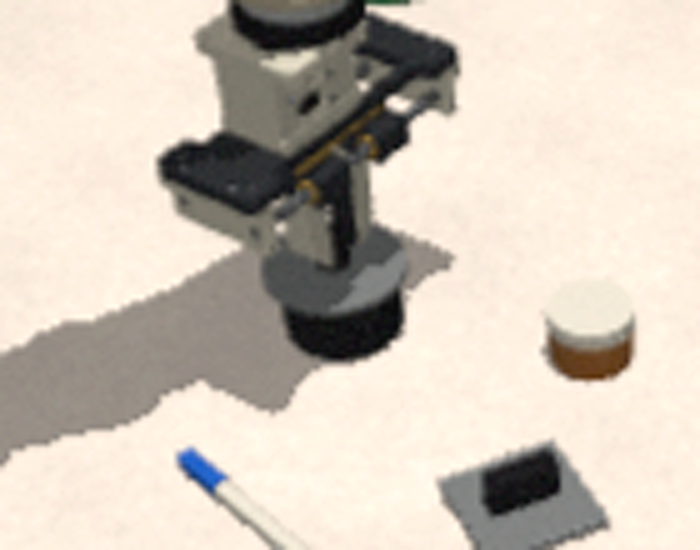

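```bash
python3 - <<'E'
from vis import *
c=optics.calibration('side')
def ext(n,x,y,z):
    q=SH[n]+[x,y]; u=(proj(np.c_[q,np.full(len(q),z)],c)-[190,90]+.5)*5; return u.min(0).round(0),u.max(0).round(0)
print('lid',ext('round_lid',.3668,.2954,.045)); print('lid',ext('round_lid',.3668,.2954,.05)); print('dish rim',ext('round_dish',.366,.295,.035),'base',ext('round_dish',.366,.295,0))
E
```

```text
lid (array([263., 223.]), array([410., 315.]))
lid (array([262., 217.]), array([409., 309.]))
dish rim (array([277., 244.]), array([397., 320.])) base (array([284., 286.]), array([402., 362.]))
```

The picture shows the lid spanning x 262–410 and the dish 285–405, both within about 2 mm of the predicted outlines, so the lid is over the dish and about 10 mm up. Lower to the rim.

Call:
arm_command(deltas=[0,0,0,-0.001,0,-0.003,10,0,0,0,-0.001,0,-0.006,10,0,0,0,-0.001,0,-0.008,10,0,0,0,-0.001,0,-0.009,10,0,0,0,-0.001,0,-0.01,10,0,0,0,-0.001,0,-0.01,10])

```text
clock: 7.9
position: [0.3652, 0.2951, 0.0416]
ee_rot: [-1.125, -2.933, 0.0]
force: [0.3, -0.0, 0.1]
width: 0.232
gripper_force: 20.0
```

Call:
arm_command(deltas=[0,0,0,0.001,0,-0.001,10,0,0,0,0.001,0,-0.001,10,0,0,0,0.001,0,-0.001,45,0,0,0,0.001,0,-0.001,45,0,0,0,0.001,0,-0.001,45,0,0,0,0.001,0,-0.001,45,0,0,0,0.001,0,0.01,45,0,0,0,0.001,0,0.04,45,0,0,0,0.001,0,0.07,45,0,0,0.09,0.02,-0.037,0.08,45,0,0,0.18,0.04,-0.075,0.08,45,0,0,0.27,0.06,-0.11,0.08,45,0,0,0.36,0.08,-0.15,0.08,45,0,0,0.45,0.097,-0.187,0.07,45,0,0,0.54,0.097,-0.187,0.06,45,0,0,0.63,0.097,-0.187,0.05,45,0,0,0.68,0.097,-0.187,0.05,45,0,0,0.68,0.097,-0.187,0.05,45])

```text
clock: 9.7
position: [0.4623, 0.1077, 0.092]
ee_rot: [0.526, -3.097, 0.0]
force: [1.1, -0.4, -0.1]
width: 0.49
gripper_force: 0.0
```

```bash
python3 - <<'E'
from vis import *
s=optics.get_image('side'); t=optics.get_image('top'); cv2.imwrite('pics/s2.png',s)
print('rlid side',[fit('round_lid',s,(259,144),optics.calibration('side'),th,(.035,.04),r=24) for th in (90,)])
f=lambda i,k:cv2.convertScaleAbs(cv2.resize(i,None,fx=k,fy=k,interpolation=cv2.INTER_CUBIC),alpha=1.5,beta=10)
cv2.imwrite('pics/p2.png',f(s[100:240,210:370],5))
E
```

```text
rlid side [(array([0.36461498, 0.26644288, 0.48875079]), np.float64(0.732771503466523))]
```

View pics/p2.png

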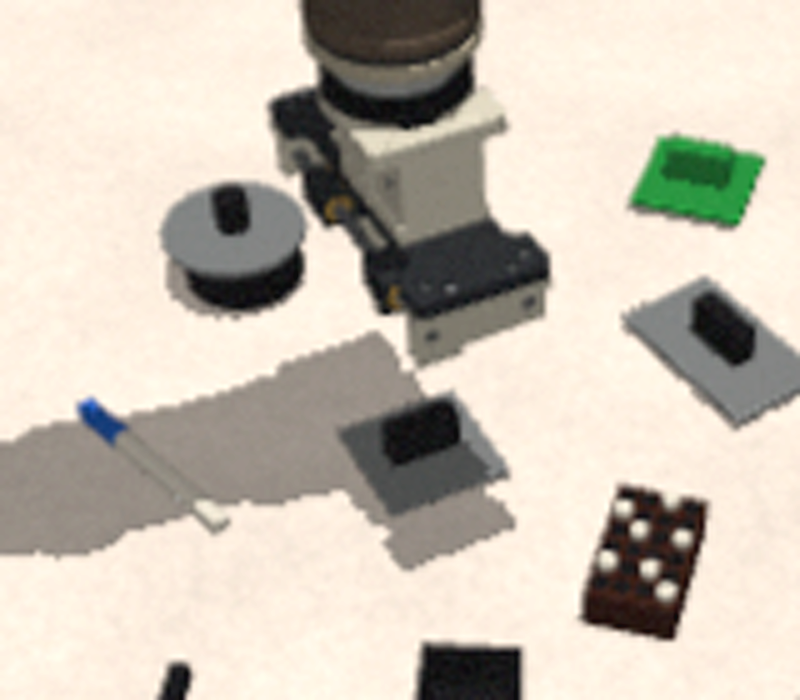

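The round lid is seated flat on its dish at (234,230). The gripper is over the grey small lid at (430,440) with its pads aligned to the handle. Descend and grasp.

Call:
arm_command(deltas=[0,0,0,0,0.001,-0.03,45,0,0,0,0,0.001,-0.055,45,0,0,0,0,0.001,-0.07,45,0,0,0,0,0.001,-0.077,45,0,0,0,0,0.001,-0.08,45,0,0,0,0,0.001,-0.08,45,0,0,0,0,0.001,-0.08,5,0,0,0,0,0.001,-0.08,5,0,0,0,0,0.001,-0.08,5,0,0,0,0,0.001,-0.08,5,0,0,0,0,0.001,-0.08,5,0,0,0,0,0.001,-0.08,5], force=25)

```text
clock: 11.0
position: [0.4624, 0.1092, 0.0119]
ee_rot: [-0.525, 3.097, 0.0]
force: [-0.6, 0.7, 5.9]
width: 0.172
gripper_force: 25.0
```

Call:
arm_command(deltas=[0,0,0,0,0,0.01,5,0,0,0,0,0,0.03,5,0,0,0,0,0,0.06,5,0,0,0,0,0,0.09,5,0,0,-0.03,0.002,-0.015,0.105,5,0,0,-0.1,0.006,-0.04,0.11,5,0,0,-0.19,0.012,-0.08,0.11,5,0,0,-0.28,0.018,-0.12,0.11,5,0,0,-0.37,0.025,-0.16,0.11,5,0,0,-0.46,0.031,-0.2,0.11,5,0,0,-0.55,0.037,-0.24,0.11,5,0,0,-0.64,0.044,-0.28,0.11,5,0,0,-0.73,0.05,-0.32,0.11,5,0,0,-0.82,0.056,-0.36,0.11,5,0,0,-0.91,0.063,-0.4,0.11,5,0,0,-1.0,0.069,-0.44,0.11,5,0,0,-1.0,0.071,-0.455,0.11,5,0,0,-1.0,0.072,-0.46,0.11,5])

```text
clock: 12.8
position: [0.5335, -0.3528, 0.1218]
ee_rot: [-1.82, -2.56, 0.001]
force: [0.3, 1.1, -1.7]
width: 0.171
gripper_force: 25.0
```

Call:
arm_command(deltas=[0,0,-0.08,0.006,-0.03,0,5,0,0,-0.159,0.0125,-0.06,0,5,0,0,-0.159,0.0125,-0.075,-0.015,5,0,0,-0.159,0.0125,-0.075,-0.035,5,0,0,-0.159,0.0125,-0.075,-0.055,5,0,0,-0.159,0.0125,-0.075,-0.065,5,0,0,-0.159,0.0125,-0.075,-0.07,5,0,0,-0.159,0.0125,-0.075,-0.07,5,0,0,-0.159,0.0125,-0.075,-0.07,5])

```text
clock: 13.7
position: [0.5471, -0.4259, 0.0524]
ee_rot: [2.122, 2.315, 0.0]
force: [-0.4, -0.8, 0.2]
width: 0.174
gripper_force: 25.0
```

```bash
python3 - <<'E'
from vis import *
s=optics.get_image('side')
u=lambda n,x,y,a,z:np.round((proj(np.c_[SH[n]@np.array([[np.cos(a),np.sin(a)],[-np.sin(a),np.cos(a)]])+[x,y],np.full(4,z)],optics.calibration('side'))-[270,260]+.5)*4.5).astype(int)
i=cv2.convertScaleAbs(cv2.resize(s[260:390,270:440],None,fx=4.5,fy=4.5,interpolation=cv2.INTER_CUBIC),alpha=1.6,beta=15)
cv2.polylines(i,[u('small_dish',.5465,-.427,.087,0.)],True,(0,0,255),1); cv2.polylines(i,[u('small_dish',.5465,-.427,.087,.035)],True,(0,255,0),1)
cv2.imwrite('pics/p3.png',i)
E
```

```text
(no output)
```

View pics/p3.png

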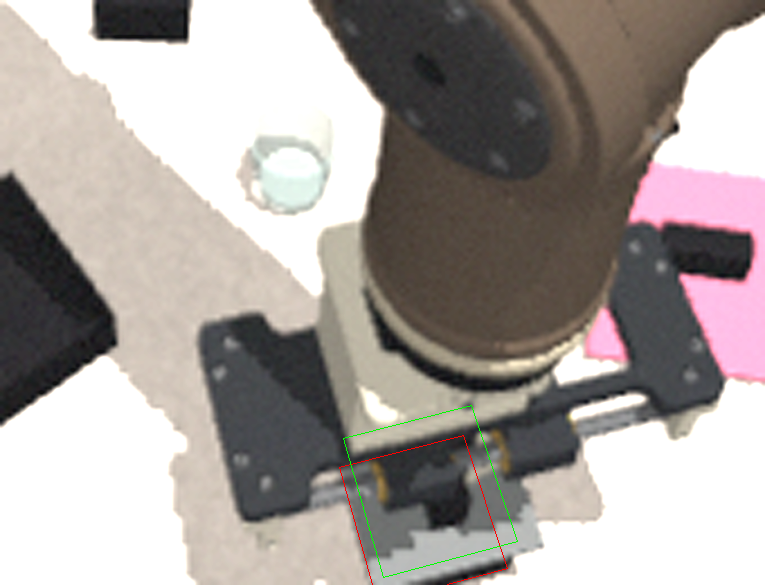

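The grey small lid sits square over the dish outline, around (440,500) in the crop. Lower, release, rise.

Call:
arm_command(deltas=[0,0,0,-0.0005,-0.001,-0.003,5,0,0,0,-0.0005,-0.001,-0.006,5,0,0,0,-0.0005,-0.001,-0.008,5,0,0,0,-0.0005,-0.001,-0.0095,5,0,0,0,-0.0005,-0.001,-0.0105,5,0,0,0,-0.0005,-0.001,-0.0115,5,0,0,0,-0.0005,-0.001,-0.0115,5])

```text
clock: 14.45
position: [0.5462, -0.4268, 0.042]
ee_rot: [2.124, 2.315, 0.001]
force: [-5.9, 5.9, 16.6]
width: 0.172
gripper_force: 25.0
```

Call:
arm_command(deltas=[0,0,0,0,0,0.0007,5,0,0,0,0,0,0.0007,45,0,0,0,0,0,0.0007,45,0,0,0,0,0,0.0007,45,0,0,0,0,0,0.001,45,0,0,0,0,0,0.02,45,0,0,0,0,0,0.06,45,0,0,0,0,0.02,0.1,45,0,0,0.03,0.01,0.06,0.1,45,0,0,0.06,0.02,0.11,0.1,45,0,0,0.09,0.03,0.16,0.1,45,0,0,0.12,0.04,0.21,0.1,45,0,0,0.15,0.05,0.26,0.1,45,0,0,0.18,0.06,0.31,0.1,45,0,0,0.21,0.07,0.36,0.1,45,0,0,0.24,0.08,0.41,0.1,45,0,0,0.24,0.09,0.46,0.1,45,0,0,0.24,0.1,0.51,0.1,45,0,0,0.24,0.105,0.56,0.1,45,0,0,0.24,0.108,0.598,0.1,45])

```text
clock: 16.45
position: [0.6544, 0.1736, 0.1401]
ee_rot: [1.652, 2.672, 0.0]
force: [0.4, -0.1, 0.3]
width: 0.491
gripper_force: 0.0
```

```bash
python3 - <<'E'
from vis import *
from cell import sensors
print(sensors.observe()['position'])
s=optics.get_image('side'); t=optics.get_image('top'); cs,ct=optics.calibration('side'),optics.calibration('top')
for th in(110,130): print('small lid',fit('small_lid',t,(459,194),ct,th,(.035,.04)),fit('small_lid',s,(366,365),cs,th,(.035,.04),r=32))
print('round lid',fit('round_lid',s,(257,146),cs,130,(.035,.04),r=24))
f=lambda i,k:cv2.convertScaleAbs(cv2.resize(i,None,fx=k,fy=k,interpolation=cv2.INTER_CUBIC),alpha=1.5,beta=10)
cv2.imwrite('pics/p4.png',np.hstack([f(s[300:400,310:430],3.3),f(t[150:250,400:520],3.3)]))
E
```

```text
[0.6543503  0.17362243 0.14008367]
small lid (array([ 0.56656542, -0.42946458,  0.37281104]), np.float64(0.22625667866099664)) (array([ 0.53954876, -0.43410849,  1.65640319]), np.float64(0.8670063841560608))
small lid (array([ 0.54335603, -0.42149033,  0.1050884 ]), np.float64(0.8612642496729583)) (array([ 0.5398602 , -0.43393776,  1.65580005]), np.float64(0.8404786838592088))
round lid (array([0.35616043, 0.2302265 , 0.56599916]), np.float64(0.40906546589877224))
```

View pics/p4.png

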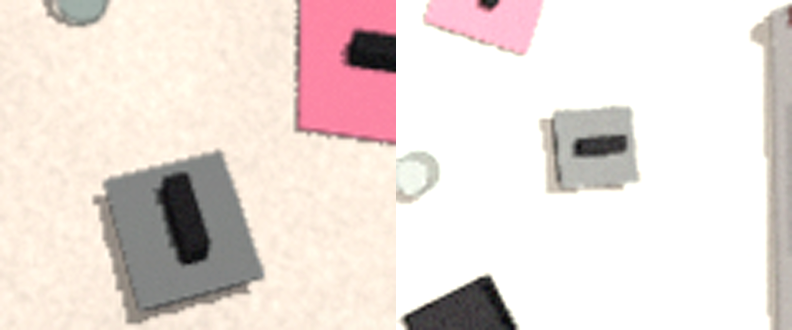

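Both lids look flat and square on their dishes (small lid at (185,230) side, (595,150) top). Next, descend on the oblong lid.

Call:
arm_command(deltas=[0,0,0,0,0,-0.03,45,0,0,0,0,0,-0.07,45,0,0,0,0,0,-0.1,45,0,0,0,0,0,-0.115,45,0,0,0,0,0,-0.123,45,0,0,0,0,0,-0.128,45,0,0,0,0,0,-0.128,45,0,0,0,0,0,-0.128,5,0,0,0,0,0,-0.128,5,0,0,0,0,0,-0.128,5,0,0,0,0,0,-0.128,5,0,0,0,0,0,-0.128,5,0,0,0,0,0,-0.128,5], force=25)

```text
clock: 17.85
position: [0.6546, 0.1713, 0.0126]
ee_rot: [1.652, 2.671, 0.001]
force: [-0.1, 1.2, 3.2]
width: 0.173
gripper_force: 25.0
```

Call:
arm_command(deltas=[0,0,0,0,0,0.01,5,0,0,0,0,0,0.03,5,0,0,0,0,0,0.06,5,0,0,-0.02,-0.007,-0.01,0.08,5,0,0,-0.08,-0.025,-0.035,0.09,5,0,0,-0.15,-0.05,-0.07,0.09,5,0,0,-0.22,-0.075,-0.108,0.09,5,0,0,-0.29,-0.1,-0.144,0.09,5,0,0,-0.35,-0.125,-0.18,0.09,5,0,0,-0.4,-0.15,-0.216,0.09,5,0,0,-0.424,-0.175,-0.252,0.09,5,0,0,-0.424,-0.19,-0.275,0.085,5,0,0,-0.424,-0.1935,-0.28,0.075,5,0,0,-0.424,-0.1935,-0.28,0.06,5,0,0,-0.424,-0.1935,-0.28,0.048,5,0,0,-0.424,-0.1935,-0.28,0.04,5,0,0,-0.424,-0.1935,-0.28,0.04,5,0,0,-0.424,-0.1935,-0.28,0.04,5])

```text
clock: 19.65
position: [0.4609, -0.1086, 0.0521]
ee_rot: [-2.434, -1.985, 0.001]
force: [-0.2, -0.1, -1.2]
width: 0.167
gripper_force: 25.0
```

```bash
python3 - <<'E'
from vis import *
s=optics.get_image('side'); cs=optics.calibration('side'); f=4.5
u=lambda n,x,y,a,z:np.round((proj(np.c_[SH[n]@np.array([[np.cos(a),np.sin(a)],[-np.sin(a),np.cos(a)]])+[x,y],np.full(4,z)],cs)-[235,180]+.5)*f).astype(int)
i=cv2.convertScaleAbs(cv2.resize(s[180:300,235:385],None,fx=f,fy=f,interpolation=cv2.INTER_CUBIC),alpha=1.6,beta=15)
cv2.polylines(i,[u('oblong_dish',.461,-.1087,1.3675,0.)],True,(0,0,255),1)
cv2.polylines(i,[u('oblong_lid',.461,-.1087,1.3675,.05)],True,(0,255,0),1)
cv2.imwrite('pics/p5.png',i)
E
```

```text
(no output)
```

View pics/p5.png

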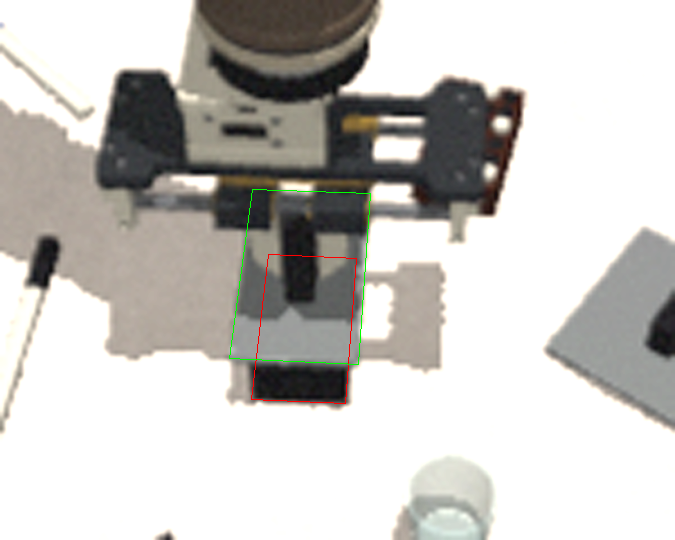

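The lid's edges lie on the green outline and the dish's base (250–347, 400) lies on the red one, so it is aligned. Lower.

Call:
arm_command(deltas=[0,0,0,0,0,-0.003,5,0,0,0,0,0,-0.006,5,0,0,0,0,0,-0.008,5,0,0,0,0,0,-0.009,5,0,0,0,0,0,-0.01,5,0,0,0,0,0,-0.0105,5,0,0,0,0,0,-0.0105,5])

```text
clock: 20.4
position: [0.4607, -0.1088, 0.0424]
ee_rot: [-2.435, -1.984, -0.001]
force: [-4.3, 1.3, 16.2]
width: 0.171
gripper_force: 25.0
```

Call:
arm_command(deltas=[0,0,0,0,0,0.0007,5,0,0,0,0,0,0.0007,45,0,0,0,0,0,0.0007,45,0,0,0,0,0,0.0007,45,0,0,0,0,0,0.001,45,0,0,0,0,0,0.02,45,0,0,0,0,0,0.06,45,0,0,-0.05,0.02,-0.004,0.09,45,0,0,-0.12,0.06,-0.012,0.09,45,0,0,-0.2,0.105,-0.02,0.09,45,0,0,-0.28,0.15,-0.03,0.09,45,0,0,-0.35,0.19,-0.037,0.08,45,0,0,-0.372,0.2055,-0.041,0.06,45,0,0,-0.372,0.2055,-0.041,0.03,45,0,0,-0.372,0.2055,-0.041,0.0,45,0,0,-0.372,0.2055,-0.041,-0.015,45,0,0,-0.372,0.2055,-0.041,-0.024,45,0,0,-0.372,0.2055,-0.041,-0.029,45,0,0,-0.372,0.2055,-0.041,-0.029,45])

```text
clock: 22.3
position: [0.6665, -0.1499, 0.0131]
ee_rot: [2.903, 1.199, 0.001]
force: [-0.8, -0.1, -0.6]
width: 0.495
gripper_force: 0.0
```

Call:
arm_command(deltas=[0,0,0,0,0,0,45,0,0,0,0,0,0,5,0,0,0,0,0,0,5,0,0,0,0,0,0,5,0,0,0,0,0,0,5,0,0,0,0,0,0,5,0,0,0,0,0,0,5], force=25)

```text
clock: 23.0
position: [0.6663, -0.1499, 0.0128]
ee_rot: [2.904, 1.199, 0.0]
force: [-0.4, 0.0, 3.4]
width: 0.172
gripper_force: 25.0
```

Call:
arm_command(deltas=[0,0,0,0,0,0.01,5,0,0,0,0,0,0.03,5,0,0,0,0,0,0.06,5,0,0,0,0,0,0.09,5,0,0,-0.02,-0.015,-0.008,0.11,5,0,0,-0.05,-0.05,-0.025,0.11,5,0,0,-0.08,-0.09,-0.046,0.11,5,0,0,-0.11,-0.13,-0.066,0.11,5,0,0,-0.14,-0.17,-0.086,0.11,5,0,0,-0.17,-0.21,-0.106,0.11,5,0,0,-0.194,-0.25,-0.127,0.11,5,0,0,-0.194,-0.285,-0.145,0.1,5,0,0,-0.194,-0.303,-0.154,0.09,5,0,0,-0.194,-0.3085,-0.1565,0.075,5,0,0,-0.194,-0.3085,-0.1565,0.06,5,0,0,-0.194,-0.3085,-0.1565,0.048,5,0,0,-0.194,-0.3085,-0.1565,0.04,5,0,0,-0.194,-0.3085,-0.1565,0.04,5,0,0,-0.194,-0.3085,-0.1565,0.04,5])

```text
clock: 24.9
position: [0.3579, -0.3065, 0.0528]
ee_rot: [3.052, 0.745, -0.0]
force: [0.3, 0.8, -1.7]
width: 0.169
gripper_force: 25.0
```

```bash
python3 - <<'E'
from vis import *
s=optics.get_image('side'); cs=optics.calibration('side'); f=4.5
u=lambda n,x,y,a,z:np.round((proj(np.c_[SH[n]@np.array([[np.cos(a),np.sin(a)],[-np.sin(a),np.cos(a)]])+[x,y],np.full(4,z)],cs)-[190,260]+.5)*f).astype(int)
i=cv2.convertScaleAbs(cv2.resize(s[260:390,190:345],None,fx=f,fy=f,interpolation=cv2.INTER_CUBIC),alpha=1.6,beta=15)
cv2.polylines(i,[u('large_dish',.3578,-.306,.478,0.)],True,(0,0,255),1)
cv2.polylines(i,[u('large_lid',.3578,-.306,.478,.05)],True,(0,255,0),1)
cv2.imwrite('pics/p6.png',i)
E
```

```text
(no output)
```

View pics/p6.png

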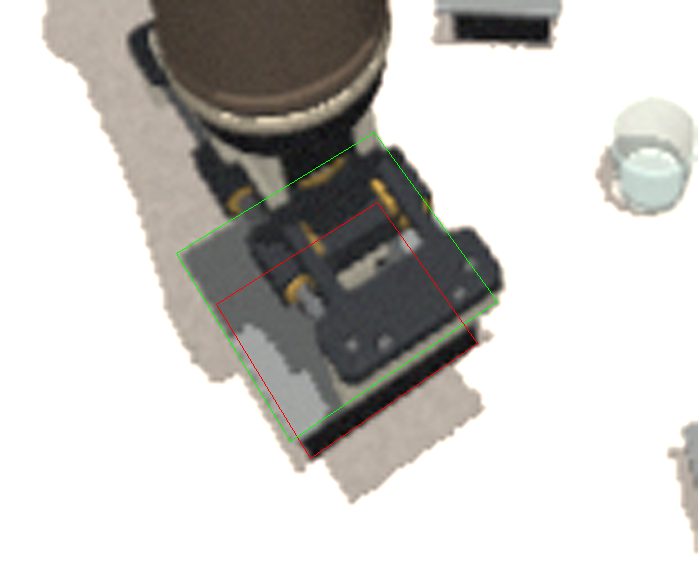

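The lid's left corner (180,253) and the dish's lower corners (310,457) and (475,345) all lie on the predicted outlines. Lower.

Call:
arm_command(deltas=[0,0,0,0,0,-0.003,5,0,0,0,0,0,-0.006,5,0,0,0,0,0,-0.008,5,0,0,0,0,0,-0.009,5,0,0,0,0,0,-0.01,5,0,0,0,0,0,-0.0105,5,0,0,0,0,0,-0.0105,5])

```text
clock: 25.65
position: [0.3577, -0.3063, 0.0426]
ee_rot: [-3.052, -0.744, -0.001]
force: [-3.0, 3.3, 12.4]
width: 0.169
gripper_force: 25.0
```

Contact is at the seated height. Release, then retreat upwards and sideways to clear the view.

Call:
arm_command(deltas=[0,0,0,0,0,0.0007,5,0,0,0,0,0,0.0007,45,0,0,0,0,0,0.0007,45,0,0,0,0,0,0.0007,45,0,0,0,0,0,0.001,45,0,0,0,0,0,0.02,45,0,0,0,0,0,0.06,45,0,0,0,0,0,0.1,45,0,0,0,0,0,0.15,45,0,0,0,0.02,0.04,0.17,45,0,0,0,0.03,0.08,0.17,45,0,0,0,0.04,0.12,0.17,45,0,0,0,0.05,0.16,0.17,45,0,0,0,0.05,0.2,0.17,45,0,0,0,0.05,0.25,0.17,45,0,0,0,0.05,0.3,0.17,45,0,0,0,0.05,0.35,0.17,45,0,0,0,0.05,0.4,0.17,45,0,0,0,0.05,0.4,0.17,45])

```text
clock: 27.55
position: [0.4073, 0.1001, 0.2121]
ee_rot: [-3.048, -0.759, -0.001]
force: [-0.7, -0.3, -0.3]
width: 0.49
gripper_force: 0.0
```

```bash
python3 - <<'E'
from vis import *
s=optics.get_image('side'); t=optics.get_image('top'); SH['handle']=rect(44,16); SH['knob']=circ(22)
for n,x,y in(('large',.3578,-.306),('small',.5465,-.427),('oblong',.461,-.1087),('round',.366,.295)):
    for c,i in(('side',s),('top',t)):
        cal=optics.calibration(c); px=proj([x,y,.053],cal)[0]
        try: a=fit('knob' if n=='round' else 'handle',i,px,cal,60,(.04,.066),r=9 if n=='round' else 12); print(n,c,a[0].round(3),round(a[1],2))
        except Exception as e: print(n,c,e)
i=cv2.convertScaleAbs(cv2.resize(s[90:400,190:440],None,fx=1.9,fy=1.9,interpolation=cv2.INTER_CUBIC),alpha=1.5)
j=cv2.convertScaleAbs(cv2.resize(t[130:290,180:480],(319,170)),alpha=1.3); o=np.zeros((589,794,3),np.uint8); o[:,:475]=i; o[:170,475:]=j
cv2.imwrite('pics/end.png',o)
E
```

```text
large side [ 0.359 -0.307  0.488] 0.98
large top [ 0.358 -0.304  0.506] 0.91
small side [ 0.545 -0.429  1.73 ] 0.89
small top [ 0.545 -0.426  1.667] 0.93
oblong side [ 0.461 -0.109  1.341] 0.93
oblong top [ 0.46  -0.106  1.351] 0.93
round side [ 0.364  0.293 -0.074] 0.91
round top [0.364 0.296 0.106] 0.84
```

View pics/end.png

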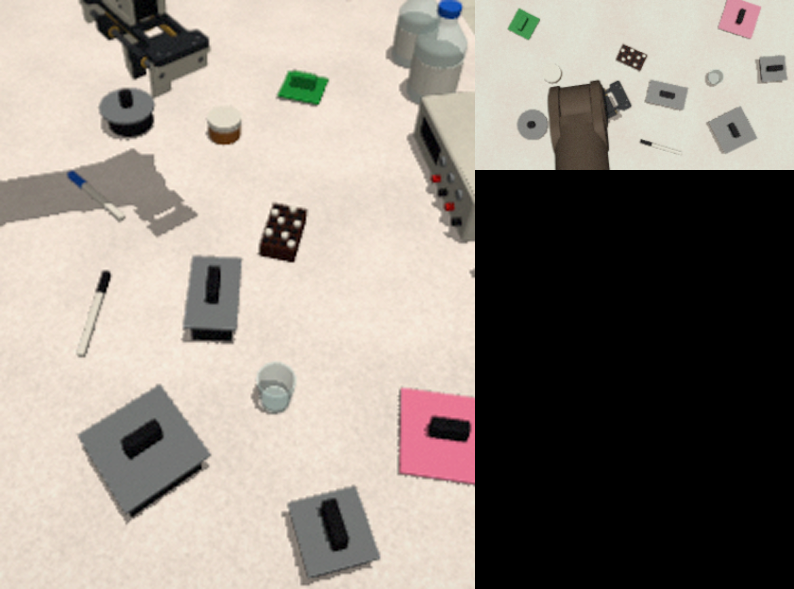

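All four lids sit flat on their dishes, and the handle fits match the dish poses within about 3 mm at the seated height. The rack, the jar and the look-alikes haven't moved. Handing in.

```bash
python3 -c "
from cell import arm
print(arm.sign_off())"
```

```text
the job is handed in; nothing more can be done
None
```

I covered all four dishes with their own lids and handed the job in at about 28 s; the final pictures show every lid flat and squared up, centred to about 3 mm, but sign-off returned no verdict.

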